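# Check a grinding burr's shank under the bench magnifier

### The job

Before the cylinder-headed grinding burr goes into a machine, its shank has to be checked for bends and scores: take it by its head, draw it straight up out of its socket in the open case, and hold it still underneath the tilted lens of the bench magnifier, turned parallel to the glass, with the middle of its bare shank on the lens axis about 10 cm from the glass. Finish while still holding it there, with no finger over the shank. Do not touch the magnifier, and leave the other burrs standing in their sockets and the dressing stick where it lies.

Things in the scene. Friction and masses are not known exactly. Their poses are not given: they have to be found in the camera images.
- burr: the burr to take, the only one with a cylindrical head: brass shank 10 mm across, 60 mm long; grey head 24 mm across, 38 mm long; 0.13 to 0.21 kg. Stands upright, loosely, 35 mm of shank sunk in its socket; 25 mm of shank shows, the head reaches from 87 to 125 mm above the work surface. Origin: middle of the shank's foot (27 mm up at the start); z along its axis to the head
- shank_mid (a point): the middle of that burr's shank, on its axis, 30 mm from the shank's foot; its axes are the burr's
- head_mid (a point): the middle of that burr's cylindrical head, on its axis, 79 mm from the shank's foot (49 mm from shank_mid); its axes are the burr's
- case: fixed clear plastic case opened flat: base 175 (x) by 265 mm (y), 68 mm high; the lid, as big, 66 mm high, lies open on its +x side. Yellow insert, top 62 mm up, six sockets 11.5 mm wide, 35 mm deep at x -40, +40, y -80, 0, +80 mm. The burrs stand, shuffled, at (40,0), (-40,-80), (-40,80), (40,80). Origin: centre of the base's underside, on the work surface
- cone_burr: a neighbour, head a pointed cone 28 mm across at its foot, 99 mm overall, same shank, standing in another socket; its axis is upright (+z from the shank's foot to the head); origin at the middle of the shank's foot
- ball_burr: a neighbour, head a ball 28 mm across, 87 mm overall, same shank, standing in another socket; its axis is upright (+z from the shank's foot to the head); origin at the middle of the shank's foot
- wheel_burr: a neighbour, head a flat wheel 40 mm across and 11 mm thick, 83 mm overall, same shank, standing in another socket; its axis is upright (+z from the shank's foot to the head); origin at the middle of the shank's foot
- magnifier: the fixed bench magnifier. Origin: on the work surface straight below the lens centre, z up. Its round white foot, 170 mm across and 22 mm high, stands 180 mm to the side along its +y, with a steel post 18 mm across, 340 mm high, and from it a level cross arm to the lens head. Below the lens is free space
- lens_head: the magnifier's fixed lens head: origin at the lens centre, 320 mm above the work surface; glass 114 mm across in a white ring 140 mm across and 22 mm thick (11 mm either side of the origin). z is the lens axis, square to the glass, leaning 30 degrees from vertical towards the magnifier's +x (away from the robot); so the side towards the robot is the higher. The shank belongs on the -z side
- dressing_stick: a loose off-white dressing stick, 100 by 25 by 25 mm, lying on the work surface between the case and the magnifier, nearer the robot; origin: centre of its underside, x along it

How it is judged:
By the outcome, as a careful person would: the job done as asked, in the order asked, and still so for the second after the job is handed in, while the arm keeps its last pose, push and grip.
It also fails if it takes over 37 s, if anything falls off the work surface, if the arm or the gripper's body presses on something with over 40 N, if the wrist force passes 120 N, or if a joint passes its speed limit or range.

### The arm

A 7-joint arm with a two-finger parallel gripper is mounted at the origin on the work surface. World frame = base frame: x ahead of the robot, y to its left, z up, the work surface at z = 0. Lengths are in m, angles in rad, forces in N, time in s.
With the tool pointing down it reaches from about 0.425 to 0.825 m from the base axis. Payload 3.6 kg.
Tool frame: the origin (TCP) lies midway between the tips of the shut fingers; the grasp point (between the pads) lies 19 mm behind it; y points along the fingers, z is the direction in which the jaws open and shut, and the axes are right-handed (so a half turn about y gives the same grasp; the last joint's range is limited). The gripper opens to 85 mm and grips with 20 to 120 N. Pads are 22 mm wide; open, the fingers measure 114 mm over their backs; the gripper's body (76 mm by 85 mm) begins 54 mm behind the grasp point. The pads swing forward as they close: fully open they stand 13 mm farther back than shut.
Start: joints at [-1.185, 0.615, -0.013, 1.423, 0.008, 1.103, -0.04], TCP at [0.261, 0.595, 0.231] pointing down, gripper open.
Joint ranges: [-3.12, 3.12], [-0.3, 2.06], [-1.34, 1.32], [0.26, 2.42], [-1.36, 4.5], [0.01, 1.98], [-2.84, 2.84]. Speed limits (rad/s): [2.79, 2.79, 3.14, 3.14, 3.14, 3.14, 3.14].

### API

Orientations are given as a unit quaternion [w, x, y, z].
In Python, from station import ctrl gives the robot as it stands.
- The arm moves only by the tool move_arm, never from a script. Its argument "increments" is a list that holds one entry, the list of rows, each a list of 4 numbers: the shift along the tool's x, y, z in cm, then the turn about the tool's y in rad. A call has 1 to 12 rows; each row shifts and turns the commanded pose from where the row before left it, along the tool's axes as they then stand; what a row does not reach is not made up. A row lasts 1/10 s, in which the tool goes at most 50 mm and 8.59 degrees, less where a joint would pass 70% of its speed; a pose out of reach is approached as far as the arm can. A call is refused whole if a number of a shift passes 5 or a number of a turn 0.15, either way. A call with a gripper value outside its range is refused whole. "gripper" is the finger opening in cm, from 0 to 8.54, set as the call begins (left out, the last holds). The fingers move at their own pace and stop on an object; "squeeze" is the grip in N (left out, the last holds). Time passes only in rows, so rows that do not move let the fingers close. It gives the time, the measured TCP pose, the force and the opening at its end, in the units of the state.
- ctrl.state(): the state, without advancing time (a new reading comes with each control period).
- ctrl.snapshot(name): name is "scene" or "top"; returns a dict with "pixels" (480x640x3 uint8, blue, green, red), "intrinsics" (3x3 intrinsics, pixels), "k1" (the pictures are not rectified: a ray, as slopes to the right and down, at radius r is drawn at 1 + k1 r^2 times it, then the intrinsics apply), "pose" (4x4, takes a point from camera to world coordinates). Camera axes: x right, y up, looking along -z (the intrinsics and any distortion apply to the point x, -y, -z); pixel columns grow to the right and rows downward; lengths in m; the calibration is good to about 2 mm. A picture is of the moment at which its call begins. There is no depth.
- ctrl.close_job(): hands the job in, once; it reports no verdict.
The state is a dict: "clock": time; "joint_pos": joint angles; "joint_vel": joint speeds; "effort": joint torques, N m; "ee_pos": TCP position; "eef_rot": TCP orientation; "wrist_force": force on the tool from outside, world axes, zero at the start; "moment": the same for the moment, N m; "width": finger opening in m.
Only numpy, scipy, OpenCV 4.12 (cv2) and the standard library are available. Lean on these libraries where they do the work, as an engineer would, in place of code of your own. Each camera call takes 0.05 s, during which the arm holds its last target. There are 200 camera calls.

## Working session

There is one attempt and no reset: what is moved stays moved. The work goes in short steps, Python scripts to look and compute and a tool call to move; the robot and the scene stay as the last step left them, time stands still between calls to the robot, and variables do not carry over. Pictures are saved under pics/ and viewed, about 8 in all and at most 12, crops included, and the job is handed in when it is done.

Besides the shell and the picture viewer there is one more tool, called after ">>>" by a JSON object that holds its "method" and its "body", one argument or row to a line. move_arm: Moves the arm, as the interface text tells. Its arguments: {"type":"object","properties":{"increments":{"type":"array","items":{"type":"array","items":{"type":"array","items":{"type":"number"}}}},"gripper":{"type":"number"},"squeeze":{"type":"number"}},"required":["increments"]}

```bash
mkdir -p pics; ls
python3 - <<'E'
from station import ctrl
import cv2,numpy as np
np.set_printoptions(precision=4,suppress=True)
for n in("scene","top"):
    s=ctrl.snapshot(n); cv2.imwrite(f"pics/{n}0.png",s["pixels"]); print(n,s["intrinsics"],s["k1"],s["pose"])
print(ctrl.state())
E
```

```text
pics
scene [[536.9437   0.     312.6828]
 [  0.     536.9437 239.2717]
 [  0.       0.       1.    ]] -0.07240761913016096 [[ 0.4454 -0.477   0.7577  1.1308]
 [ 0.8953  0.2397 -0.3754 -0.3354]
 [-0.0026  0.8456  0.5338  0.6516]
 [ 0.      0.      0.      1.    ]]
top [[443.5797   0.     319.2538]
 [  0.     443.5797 239.8147]
 [  0.       0.       1.    ]] 0.02260867462117648 [[ 0.0024  0.9977 -0.0681  0.4797]
 [-0.9999  0.0013 -0.0167 -0.0334]
 [-0.0166  0.0681  0.9975  0.9751]
 [ 0.      0.      0.      1.    ]]
{'clock': 0.1, 'joint_pos': array([-1.1845,  0.6158, -0.0126,  1.4248,  0.0081,  1.1034, -0.0404]), 'joint_vel': array([ 0.0019, -0.0023,  0.0009, -0.0021,  0.0003, -0.0008, -0.0003]), 'effort': array([  0.0008, -47.0384,   0.2598, -17.1571,   0.01  ,   0.0058,
         0.    ]), 'ee_pos': array([0.2605, 0.5948, 0.2302]), 'eef_rot': array([-0.6913,  0.6929, -0.145 ,  0.1447]), 'wrist_force': array([-0.2949,  0.1218,  0.0723]), 'moment': array([ 0.011 , -0.0298,  0.0121]), 'width': 0.08526384914768509}
```

View pics/scene0.png

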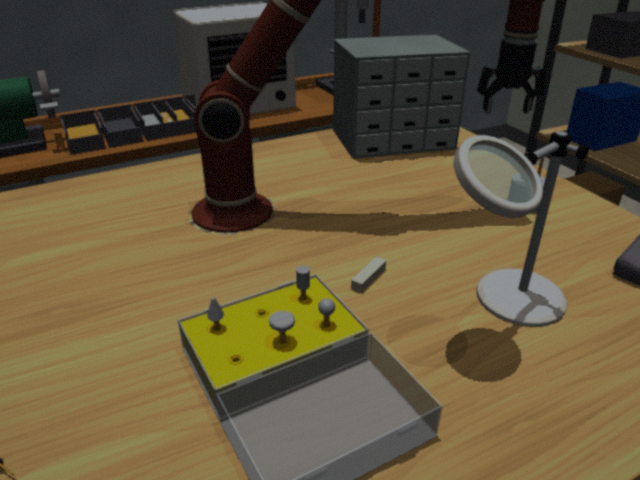

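View pics/top0.png

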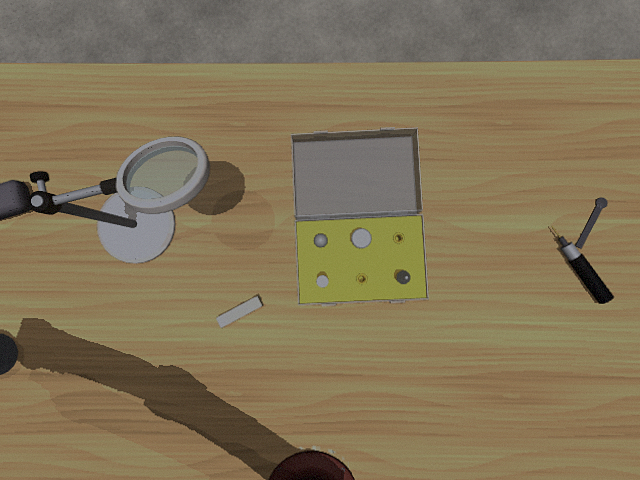

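The target burr's head is at scene (303,278) and top (322,281), in the case's robot-side, +y corner. The ball is at top (320,240), the wheel at (361,238) and the cone at (403,277). The lens ring is at top (163,174) and scene (499,176). Next I'll enlarge these areas.

Run:
```python
import cv2,numpy as np
a=cv2.imread("pics/scene0.png");b=cv2.imread("pics/top0.png")
def c(i,x,y,w,h,k):return cv2.resize(i[y:y+h,x:x+w],None,fx=k,fy=k,interpolation=cv2.INTER_CUBIC)
top=np.hstack([c(a,440,125,100,100,4),c(b,110,125,100,100,4)])
bot=np.hstack([c(a,260,255,100,50,4),c(b,290,250,100,50,4)])
cv2.imwrite("pics/crop1.png",cv2.convertScaleAbs(np.vstack([top,bot]),alpha=1.3))
```

```text
(no output)
```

View pics/crop1.png

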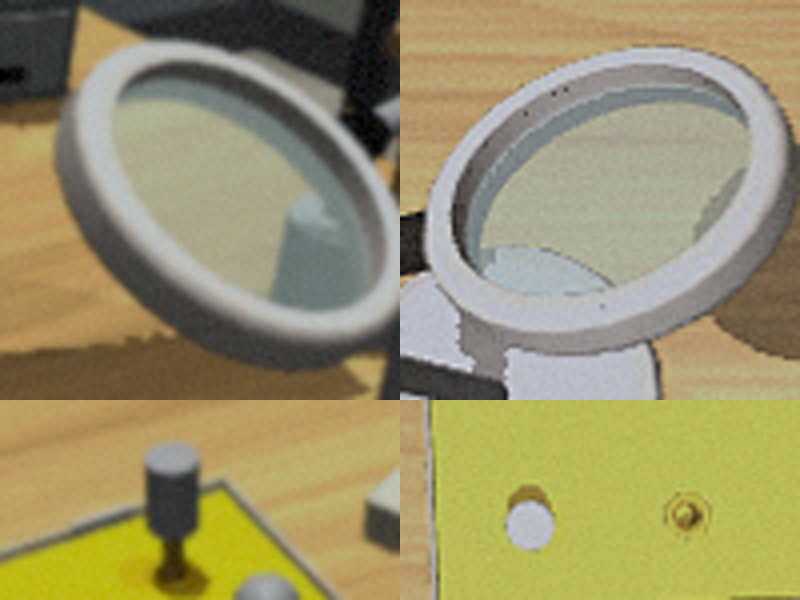

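```bash
cat > h.py <<'E'
import numpy as np,cv2
from scipy.optimize import least_squares
from scipy.spatial.transform import Rotation as R
np.set_printoptions(precision=4,suppress=True)
C={"scene":(536.9437,312.6828,239.2717,-0.07240761913016096,np.array([[0.4454,-0.477,0.7577,1.1308],[0.8953,0.2397,-0.3754,-0.3354],[-0.0026,0.8456,0.5338,0.6516]])),
"top":(443.5797,319.2538,239.8147,0.02260867462117648,np.array([[0.0024,0.9977,-0.0681,0.4797],[-0.9999,0.0013,-0.0167,-0.0334],[-0.0166,0.0681,0.9975,0.9751]]))}
def proj(n,P):
    f,cx,cy,k,T=C[n]; p=(np.atleast_2d(P)-T[:,3])@T[:,:3]
    u=p[:,0]/-p[:,2]; v=-p[:,1]/-p[:,2]; s=1+k*(u*u+v*v)
    return np.c_[cx+f*u*s,cy+f*v*s]
def atz(n,px,z):
    return least_squares(lambda q:(proj(n,[q[0],q[1],z])[0]-px),[.5,0]).x
def tri(a,b): # a scene px, b top px
    r=least_squares(lambda q:np.r_[proj("scene",q)[0]-a,proj("top",q)[0]-b],[.5,0,.1]); return r.x,r.fun
def lens(x,y,yaw):
    return R.from_euler('ZY',[yaw,np.pi/6]).as_matrix()
def ring(x,y,yaw):
    t=np.linspace(0,2*np.pi,180); M=lens(x,y,yaw)
    return np.vstack([np.c_[.07*np.cos(t),.07*np.sin(t),0*t+h]@M.T+[x,y,.32] for h in(-.011,.011)])
E
python3 - <<'E'
from h import *
print("head top",atz("scene",[303,269.5],.125),atz("top",[322.5,281.25],.125),tri([303,269.5],[322.5,281.25]))
print("shank base scene",atz("scene",[303,298.5],.062))
foot=atz("top",[136.2,224],.022);print("foot",foot, atz("scene",[521,295],.022))
for s in ((297,219),(423.5,215),(427,298),(300,303)): print("case",atz("top",s,.068))
for s in ((320.5,240,.114-.014),(361,238,.105),(403,277,.126)): print("nb",atz("top",s[:2],s[2]))
for s in ((219,325),(261,298)): print("stick",atz("top",s,.025))
E=lambda p:np.array([p[:,0].min(),p[:,0].max(),p[:,1].min(),p[:,1].max()])
def f(q,w=1):
    t=E(proj("top",ring(*q)))-[116.3,209,136.3,213.5]
    s=(E(proj("scene",ring(*q)))-[454,543,135,217.7])*[1,.5,1,1]
    ft=np.array(q[:2])+.18*np.array([-np.sin(q[2]),np.cos(q[2])])-foot
    return np.r_[t,s,ft*500]
for y0 in(-.6,0,.6):
    r=least_squares(f,[.65,.3,y0],diff_step=1e-4);print(r.x,r.cost,r.fun)
E
```

```text
head top [ 0.4616 -0.0222] [ 0.4585 -0.0255] (array([ 0.4594, -0.0233,  0.124 ]), array([-1.1178,  0.0194, -1.1448, -0.5322]))
shank base scene [ 0.4604 -0.0226]
foot [0.5785 0.3791] [0.593  0.3731]
case [0.5845 0.0277]
case [ 0.5928 -0.2315]
case [ 0.4241 -0.2362]
case [0.4129 0.0206]
nb [ 0.539  -0.0212]
nb [ 0.5427 -0.1008]
nb [ 0.467  -0.1785]
stick [0.363 0.195]
stick [0.4201 0.1064]
[0.6259 0.2121 0.2821] 23.100469476903392 [-2.4274  1.9437 -3.1437  0.7868 -2.9203  0.2309 -1.1747  2.4004 -1.3593
  2.9082]
[0.6259 0.2121 0.2821] 23.10046948002458 [-2.4274  1.9437 -3.1437  0.7868 -2.9203  0.2309 -1.1747  2.4004 -1.3593
  2.9082]
[0.6259 0.2121 0.2821] 23.100469478509268 [-2.4274  1.9437 -3.1437  0.7868 -2.9203  0.2309 -1.1747  2.4004 -1.3593
  2.9082]
```

Run:
```python
from h import *
E=lambda p:np.array([p[:,0].min(),p[:,0].max(),p[:,1].min(),p[:,1].max()])
t=np.linspace(0,2*np.pi,180)
def ft(x,y,z=(0,.022)): return np.vstack([np.c_[x+.085*np.cos(t),y+.085*np.sin(t),0*t+h] for h in z])
def ff(q):
    a=(E(proj("top",ft(*q)))-[97.5,175.5,0,263])[[0,1,3]]; b=(E(proj("scene",ft(*q)))-[477,566,0,326])[[0,1,3]]
    return np.r_[a,b]
r=least_squares(ff,[.58,.375]);print(r.x,r.fun);F=r.x
def tor(x,y,yaw,rad=.07):
    M=lens(x,y,yaw); return np.vstack([np.c_[rr*np.cos(t),rr*np.sin(t),0*t+h]@M.T+[x,y,.32] for h,rr in((-.011,rad-.004),(-.007,rad),(.007,rad),(.011,rad-.004))])
def f(q,k=tor):
    a=E(proj("top",k(*q[:3])))-[116.3,209,136.3,213.5]
    s=(E(proj("scene",k(*q[:3])))-[454,543,135,217.7])*[1,.5,1,1]
    return np.r_[a,s,(np.array(q[:2])+.18*np.array([-np.sin(q[2]),np.cos(q[2])])-F)*500]
r=least_squares(f,[.63,.21,.28],diff_step=1e-4);print(r.x,r.fun);q=r.x
r2=least_squares(lambda q:f(q)[:-2],q,diff_step=1e-4);print("no foot",r2.x,r2.fun)
out=[]
for n,(x,y,w,h) in(("scene",(430,120,150,215)),("top",(80,120,150,150))):
    im=cv2.imread(f"pics/{n}0.png")[y:y+h,x:x+w]; k=2.65; im=cv2.resize(im,None,fx=k,fy=k)
    M=lens(*q)
    cs=[(np.c_[rr*np.cos(t),rr*np.sin(t),0*t+hh]@M.T+[q[0],q[1],.32],c) for rr,hh,c in((.07,.011,(0,0,255)),(.07,-.011,(255,0,0)),(.057,.011,(0,255,0)))]
    fx,fy=q[:2]+.18*np.array([-np.sin(q[2]),np.cos(q[2])])
    cs+=[(ft(fx,fy,(.022,)),(0,0,255)),(np.array([[fx,fy,.022],[fx,fy,.34]]),(0,255,0))]
    for P,c in cs: cv2.polylines(im,[np.int32((proj(n,P)-[x,y])*k)],False,c,1)
    o=np.zeros((575,398,3),np.uint8);o[:im.shape[0],:im.shape[1]]=im[:575,:398];out.append(o)
cv2.imwrite("pics/ov.png",np.hstack(out))
```

```text
[0.5802 0.3849] [-3.2626  0.7754 -0.3258 -2.9093  0.7419  1.7483]
[0.6253 0.2127 0.26  ] [-1.6513  0.6982 -0.8116 -0.5275 -1.5057 -0.5802  0.3546  0.5848 -0.5866
  0.9036]
no foot [0.6249 0.2131 0.3517] [-0.9475 -0.1563 -1.0371  0.187  -0.829  -0.9369  0.6529 -0.0945]
```

View pics/ov.png

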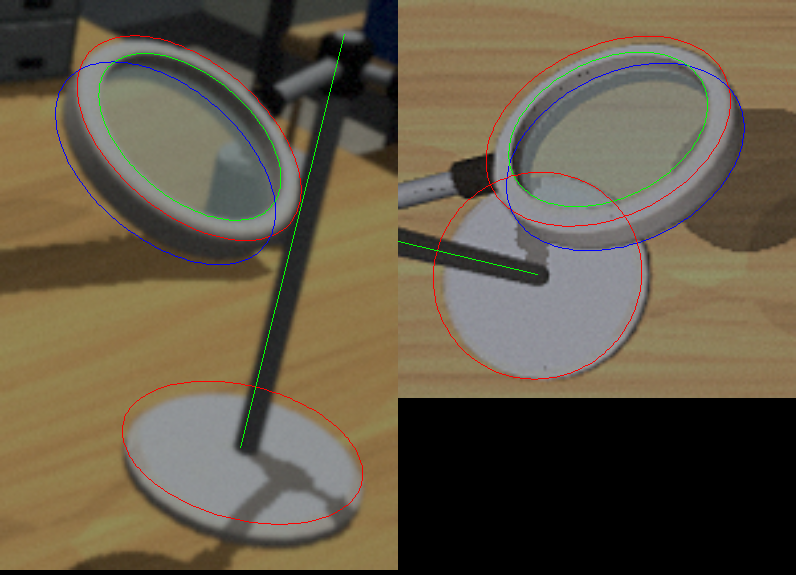

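```bash
cat > fit.py <<'E'
from h import *
t=np.linspace(0,2*np.pi,180)
D={}
for n in C:
    g=cv2.GaussianBlur(cv2.imread(f"pics/{n}0.png"),(3,3),0)
    D[n]=cv2.distanceTransform(255-cv2.Canny(g,40,110),cv2.DIST_L2,5)
def tor(x,y,yaw,rad=.07,c=.003):
    M=lens(x,y,yaw); return np.vstack([np.c_[rr*np.cos(t),rr*np.sin(t),0*t+h]@M.T+[x,y,.32] for h,rr in((-.011,rad-c),(c-.011,rad),(.011-c,rad),(.011,rad-c))])
def ft(x,y): return np.vstack([np.c_[x+.085*np.cos(t),y+.085*np.sin(t),0*t+h] for h in(0,.022)])
def sil(n,P):
    h=cv2.convexHull(np.float32(proj(n,P)))[:,0]; h=np.vstack([h,h[:1]])
    s=np.r_[0,np.cumsum(np.linalg.norm(np.diff(h,axis=0),axis=1))]; u=np.linspace(0,s[-1],150)
    return np.c_[np.interp(u,s,h[:,0]),np.interp(u,s,h[:,1])]
def d(n,p): return cv2.remap(D[n],np.float32(p[:,:1]),np.float32(p[:,1:]),cv2.INTER_LINEAR,borderValue=5).ravel()
cost=lambda v:np.mean(np.minimum(v,4))
E
python3 - <<'E'
from fit import *
from scipy.optimize import minimize
fo=lambda q,ns:sum(cost(d(n,sil(n,ft(*q)))) for n in ns)
le=lambda q,ns:sum(cost(d(n,sil(n,tor(*q)))) for n in ns)
fq=lambda q:np.array(q[:2])+.18*np.array([-np.sin(q[2]),np.cos(q[2])])
def run(f,q0,*a):
    best=min((minimize(f,np.array(q0)+np.random.default_rng(i).normal(0,[.006,.006,.08][:len(q0)]),a,method="Nelder-Mead",options=dict(xatol=1e-5,initial_simplex=None)) for i in range(12)),key=lambda r:r.fun)
    return best.x,best.fun
for ns in(("top",),("scene",),("top","scene")):
    print(ns,"foot",run(fo,[.587,.378],ns),"lens",run(le,[.625,.213,.28],ns))
    print("  joint",run(lambda q,ns:le(q,ns)+fo(fq(q),ns),[.625,.213,.28],ns))
E
```

```text
('top',) foot (array([0.5807, 0.3833]), np.float64(1.1518548727035522)) lens (array([0.6239, 0.2124, 0.3172]), np.float64(0.6033022999763489))
  joint (array([0.6241, 0.2113, 0.2511]), np.float64(1.9475806951522827))
('scene',) foot (array([0.5805, 0.3894]), np.float64(1.7881349325180054)) lens (array([0.6235, 0.2154, 0.2594]), np.float64(0.4575366675853729))
  joint (array([0.6239, 0.2152, 0.2467]), np.float64(2.297736883163452))
('top', 'scene') foot (array([0.5813, 0.3852]), np.float64(3.1125149726867676)) lens (array([0.6233, 0.2147, 0.2721]), np.float64(1.337066888809204))
  joint (array([0.6237, 0.2146, 0.2431]), np.float64(4.71575927734375))
```

>>> {"method": "move_arm", "body": {
  "increments": [
    [[0, 0, 0, -0.1344], [0, 0, 0, -0.1344], [0, 0, 0, -0.1344], [0, 0, 0, -0.1344], [0, 0, 0, -0.1344], [1, 0, -4.5, 0], [1, 0, -4.5, 0], [1, 0, -4.5, 0], [1, 0, -4.5, 0], [1, 0, -4.5, 0], [1, 0, -4.5, 0], [1, 0, -4.5, 0]]
  ]
}}

```text
clock: 1.3
ee_pos: [0.4096, 0.3069, 0.2311]
eef_rot: [-0.701, 0.701, 0.091, -0.092]
wrist_force: [0.2, -0.1, -0.5]
width: 0.0855
```

>>> {"method": "move_arm", "body": {
  "increments": [
    [[0, 0, -4.5, 0], [0, 0, -4.5, 0], [0, 0, -4.5, 0], [-1, 0, -4.5, 0], [-1, 0, -4.5, 0], [-1, 0, -4.5, 0], [-1, 0, -4, 0], [0, 0, -2, 0], [0, 0, 0, 0], [0, 0, 0, 0]]
  ]
}}

```text
clock: 2.3
ee_pos: [0.4548, -0.0198, 0.2311]
eef_rot: [0.702, -0.701, -0.091, 0.092]
wrist_force: [-0.5, 0.7, -0.0]
width: 0.0857
```

```bash
cat >> h.py <<'E'
def tool(s):
    M=R.from_quat(np.array(s["eef_rot"]),scalar_first=True).as_matrix(); return np.array(s["ee_pos"]),M
E
python3 - <<'E'
from h import *
from station import ctrl
s=ctrl.state();p,M=tool(s);print(s["clock"],p,M)
g=np.array([.4547,-.0253,.1]);print("to go (tool axes cm)",M.T@(g-p)*100)
E
```

```text
2.3 [ 0.4548 -0.0198  0.2311] [[ 0.9666 -0.0008 -0.2561]
 [ 0.2561  0.0008  0.9666]
 [-0.0006 -1.      0.001 ]]
to go (tool axes cm) [-0.1422 13.1051 -0.5448]
```

>>> {"method": "move_arm", "body": {
  "increments": [
    [[-0.14, 0, -0.54, 0], [0, 3, 0, 0], [0, 3, 0, 0], [0, 3, 0, 0], [0, 2, 0, 0], [0, 1.4, 0, 0], [0, 1, 0, 0], [0, 0, 0, 0], [0, 0, 0, 0]]
  ]
}}

```text
clock: 3.2
ee_pos: [0.4555, -0.0254, 0.0976]
eef_rot: [0.701, -0.701, -0.092, 0.092]
wrist_force: [0.1, -0.8, -0.1]
width: 0.0856
```

Run:
```python
from h import *
from station import ctrl
s=ctrl.state();p,M=tool(s);print(s["clock"],p,s["wrist_force"])
out=[]
for n,(x,y,w,h) in(("scene",(240,160,130,150)),("top",(260,200,130,150))):
    im=ctrl.snapshot(n)["pixels"];cv2.imwrite(f"pics/{n}1.png",im)
    im=cv2.resize(im[y:y+h,x:x+w],None,fx=3,fy=3,interpolation=cv2.INTER_CUBIC)
    for q in(p,p+[0,0,.0]+M[:,2]*.04,p-M[:,2]*.04,p+[.005*M[0,0],.005*M[1,0],.02]): cv2.drawMarker(im,tuple(int(v) for v in (proj(n,q)[0]-[x,y])*3),(0,0,255),0,8)
    out.append(im)
cv2.imwrite("pics/c2.png",np.hstack(out))
```

```text
3.2 [ 0.4555 -0.0254  0.0976] [ 0.0546 -0.7668 -0.0626]
```

View pics/c2.png

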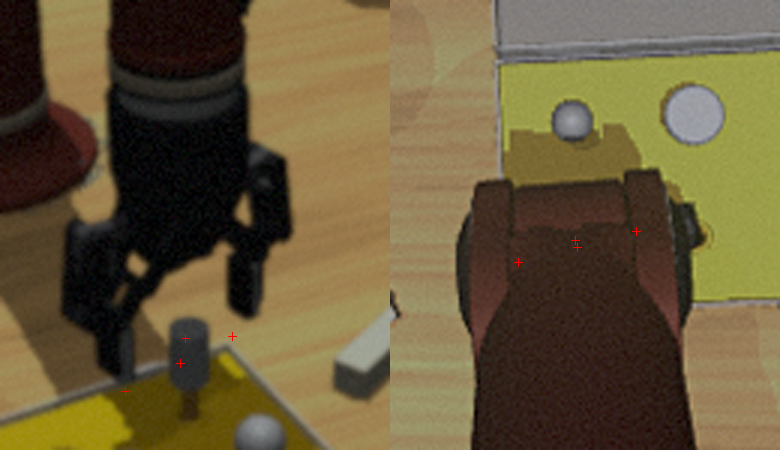

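Scene crop: the head's axis is at crop x≈189 and the fingertip midpoint at x≈182, so the burr is about 1.5 mm off centre towards tool +z. The fingers straddle it with nothing near. I'll correct that and close.

>>> {"method": "move_arm", "body": {
  "increments": [
    [[0.1, 0, 0.15, 0], [0, 0, 0, 0]]
  ]
}}

```text
clock: 3.5
ee_pos: [0.4562, -0.0239, 0.0979]
eef_rot: [-0.701, 0.701, 0.092, -0.091]
wrist_force: [-1.1, 0.2, 0.9]
width: 0.0852
```

>>> {"method": "move_arm", "body": {
  "increments": [
    [[0, 0, 0, 0], [0, 0, 0, 0], [0, 0, 0, 0], [0, 0, 0, 0], [0, 0, 0, 0], [0, 0, 0, 0], [0, 0, 0, 0], [0, 0, 0, 0], [0, 0, 0, 0], [0, 0, 0, 0]]
  ],
  "gripper": 0,
  "squeeze": 50
}}

```text
clock: 4.5
ee_pos: [0.4558, -0.0244, 0.0975]
eef_rot: [-0.701, 0.701, 0.091, -0.091]
wrist_force: [-0.1, -1.0, 3.4]
width: 0.0223
```

>>> {"method": "move_arm", "body": {
  "increments": [
    [[0, -1, 0, 0], [0, -1.5, 0, 0], [0, -2, 0, 0], [0, -2.5, 0, 0], [0, -2.5, 0, 0], [0, -2, 0, 0], [0, -0.5, 0, 0], [0, 0, 0, 0], [0, 0, 0, 0]]
  ]
}}

```text
clock: 5.4
ee_pos: [0.4546, -0.0242, 0.2163]
eef_rot: [0.701, -0.701, -0.091, 0.092]
wrist_force: [0.6, -0.9, -2.8]
width: 0.0225
```

Run:
```python
from h import *
from station import ctrl
s=ctrl.state();p,M=tool(s);print(s["clock"],p,s["wrist_force"],s["width"])
n,(x,y,w,h)="scene",(220,130,160,190)
im=ctrl.snapshot(n)["pixels"];cv2.imwrite(f"pics/{n}2.png",im)
im=cv2.resize(im[y:y+h,x:x+w],None,fx=3,fy=3,interpolation=cv2.INTER_CUBIC)
for q in(p,p+[0,0,.02]): cv2.drawMarker(im,tuple(int(v) for v in (proj(n,q)[0]-[x,y])*3),(0,0,255),0,8)
cv2.imwrite("pics/c3.png",cv2.convertScaleAbs(im,alpha=1.5))
```

```text
5.4 [ 0.4546 -0.0242  0.2163] [ 0.5757 -0.9037 -2.7715] 0.02254444026971994
```

View pics/c3.png

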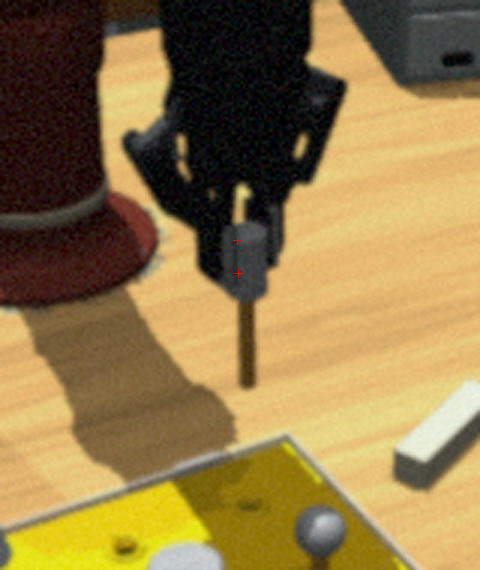

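The burr is out, upright in the grip, with its foot at crop (248,387) and the sockets below undisturbed. The tool only turns about the vertical. So I'll pivot the burr 60° in the pads by pressing its foot on the free table, until the axis is parallel to the glass with the head towards the robot.

>>> {"method": "move_arm", "body": {
  "increments": [
    [[2, 0, 2, 0], [3, 0, 2.5, 0], [3, 0, 2.5, 0], [2, 0, 1.5, 0], [0.8, 1, 0.95, 0], [0, 3, 0, 0], [0, 3, 0, 0], [0, 3, 0, 0], [0, 2.4, 0, 0], [0, 1.5, 0, 0], [0, 0.4, 0, 0], [0, 0, 0, 0]]
  ],
  "squeeze": 30
}}

```text
clock: 6.65
ee_pos: [0.5346, 0.0939, 0.073]
eef_rot: [-0.701, 0.701, 0.09, -0.092]
wrist_force: [0.1, 0.3, -1.9]
width: 0.0225
```

>>> {"method": "move_arm", "body": {
  "increments": [
    [[0, 0, 0, 0], [0, 0.1, 0, 0], [0, 0.1, 0, 0], [0, 0.1, 0, 0], [0, 0, 0, 0]]
  ]
}}

```text
clock: 7.15
ee_pos: [0.5358, 0.0948, 0.0715]
eef_rot: [-0.701, 0.701, 0.091, -0.091]
wrist_force: [-0.6, -0.2, -1.6]
width: 0.0225
```

>>> {"method": "move_arm", "body": {
  "increments": [
    [[0, 0.1, 0, 0], [0, 0.1, 0, 0], [0, 0, 0, 0]]
  ]
}}

```text
clock: 7.45
ee_pos: [0.5364, 0.0949, 0.0705]
eef_rot: [-0.701, 0.701, 0.092, -0.091]
wrist_force: [-1.3, -1.3, 5.3]
width: 0.0225
```

>>> {"method": "move_arm", "body": {
  "increments": [
    [[-0.8, 0.0, 0, 0], [-0.79, 0.06, 0, 0], [-0.78, 0.13, 0, 0], [-0.77, 0.2, 0, 0], [-0.75, 0.26, 0, 0], [-0.72, 0.33, 0, 0]]
  ]
}}

```text
clock: 8.05
ee_pos: [0.4953, 0.084, 0.0628]
eef_rot: [0.702, -0.701, -0.095, 0.087]
wrist_force: [-0.1, -0.7, 17.4]
width: 0.0227
```

```bash
cat > look.py <<'E'
import sys
from h import *
from station import ctrl
s=ctrl.state();p,M=tool(s);print(s["clock"],p,s["wrist_force"],s["width"])
tag=sys.argv[1]; out=[]
q=proj("scene",p)[0].astype(int); b=(max(q[0]-60,0),max(q[1]-60,0))
for n in C:
    im=ctrl.snapshot(n)["pixels"];cv2.imwrite(f"pics/{n}{tag}.png",im)
    q=proj(n,p)[0].astype(int);x,y=q-[65,75];x=max(x,0);y=max(y,0);print(n,"offset",x,y,"TCP px",q)
    out.append(cv2.resize(im[y:y+150,x:x+130],(390,450),interpolation=cv2.INTER_CUBIC))
cv2.imwrite(f"pics/look{tag}.png",cv2.convertScaleAbs(np.hstack(out),alpha=1.5))
E
python3 look.py 3
```

```text
8.05 [0.4953 0.084  0.0628] [-0.0902 -0.7027 17.4124] 0.022719710369528696
scene offset 300 217 TCP px [365 292]
top offset 204 187 TCP px [269 262]
```

View pics/look3.png

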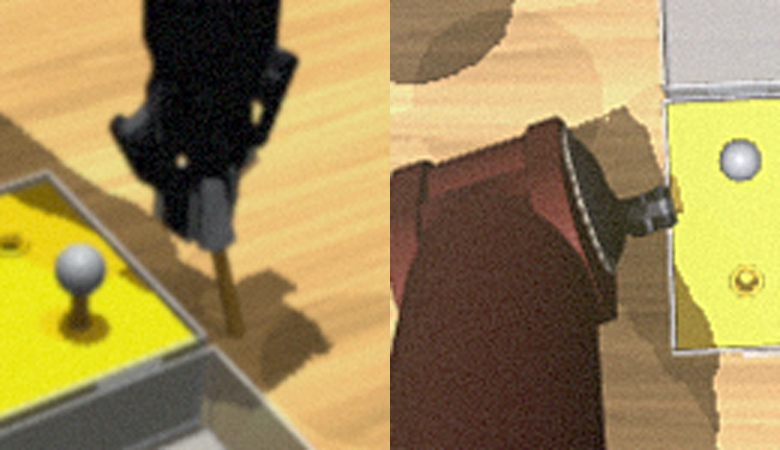

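The burr is pivoting: its foot at crop (236,335) now leads away from the robot. I'll continue the arc.

>>> {"method": "move_arm", "body": {
  "increments": [
    [[-0.69, 0.39, 0, 0], [-0.66, 0.45, 0, 0], [-0.62, 0.5, 0, 0], [-0.57, 0.5, 0, 0]]
  ]
}}

```text
clock: 8.55
ee_pos: [0.4651, 0.0759, 0.0419]
eef_rot: [-0.701, 0.701, 0.091, -0.092]
wrist_force: [-1.5, -0.5, 7.5]
width: 0.0225
```

>>> {"method": "move_arm", "body": {
  "increments": [
    [[-0.52, 0.55, 0, 0], [-0.46, 0.6, 0, 0], [0, 0, 0, 0], [0, 0, 0, 0]]
  ]
}}

```text
clock: 8.95
ee_pos: [0.4546, 0.0732, 0.0296]
eef_rot: [-0.701, 0.701, 0.09, -0.093]
wrist_force: [-4.4, -1.2, 5.3]
width: 0.0225
```

>>> {"method": "move_arm", "body": {
  "increments": [
    [[0, 0, 0, 0], [0, 0, 0, 0], [0, -1, 0, 0], [0, -2, 0, 0], [0, -3, 0, 0], [0, -3, 0, 0], [0, -3, 1, 0], [0, -3, 1.5, 0], [1, -2.5, 2, 0], [1, -2, 2, 0], [1, 0, 1.7, 0], [0.9, 0, 1, 0]]
  ],
  "squeeze": 120
}}

```text
clock: 10.15
ee_pos: [0.4715, 0.1749, 0.2255]
eef_rot: [0.702, -0.701, -0.093, 0.092]
wrist_force: [0.1, -0.5, -2.5]
width: 0.0207
```

>>> {"method": "move_arm", "body": {
  "increments": [
    [[0, -1, 0, 0], [0, 0, 0, 0], [0, 0, 0, 0]]
  ]
}}

```text
clock: 10.45
ee_pos: [0.4713, 0.1713, 0.2345]
eef_rot: [-0.701, 0.702, 0.09, -0.091]
wrist_force: [-0.5, -0.9, -1.3]
width: 0.0213
```

```bash
python3 look.py 4
```

```text
10.45 [0.4713 0.1713 0.2345] [-0.5317 -0.9033 -1.2898] 0.02127570675294168
scene offset 342 115 TCP px [407 190]
top offset 138 199 TCP px [203 274]
```

View pics/look4.png

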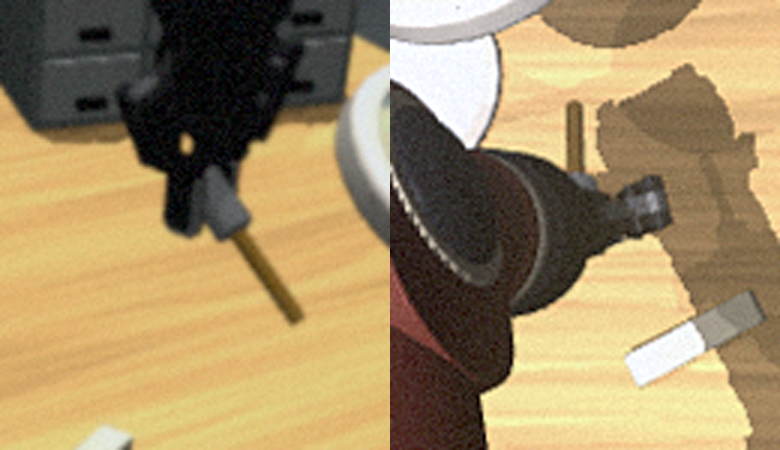

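Both views show the burr held tilted. In the crops the foot is at scene (296,318) and top (574,102); the shank/head junction is at scene (238,232) and top (~579,176).

```bash
cat > meas.py <<'E'
from h import *
L=np.array([.6235,.2137,.32]);a=lens(0,0,.26)[:,2]
def rep(F,J,p,M):
    d=(J-F);ln=np.linalg.norm(d);d/=ln
    mid=F+.03*d; print("len",ln,"d",d,"angle to glass deg",np.degrees(np.arcsin(d@a)),"elev",np.degrees(np.arcsin(d[2])),"hdg",np.degrees(np.arctan2(-d[1],-d[0])))
    print("in tool frame: F",M.T@(F-p),"J",M.T@(J-p),"mid",M.T@(mid-p))
    r=mid-L; print("mid",mid,"axial",-r@a,"lateral",np.linalg.norm(r-(r@a)*a)); return mid,d
E
python3 - <<'E'
from meas import *
p=np.array([.4713,.1713,.2345]);M=R.from_euler('z',.26).as_matrix()@np.array([[1,0,0],[0,0,1],[0,-1,0]]).astype(float)
F,e=tri([440.7,221],[199.3,233]);print(F,e)
J,e=tri([421.3,192.3],[201,257.5]);print(J,e)
mid,d=rep(F,J,p,M)
# plane-constrained (tool z=0) scene only
def pl(px):
    r=least_squares(lambda q:proj("scene",p+M@np.array([q[0],q[1],0]))[0]-px,[.03,0]);return p+M@np.array([*r.x,0])
F2,J2=pl([440.7,221]),pl([421.3,192.3]);rep(F2,J2,p,M)
D=.105
tgt=L-D*a;print("target mid",tgt)
for m in(mid,F2+.03*(J2-F2)/np.linalg.norm(J2-F2)):
    dl=tgt-m;np_=p+dl;print("move tool cm",M.T@dl*100,"TCP",np_,"x_m",R.from_euler('z',-.26).apply(np_-L))
E
```

```text
[0.5442 0.1892 0.2073] [-0.4748  0.0915 -0.4242 -0.2787]
[0.501  0.1759 0.2431] [-1.0506  0.1847 -0.8919 -0.5668]
len 0.05765827539886738 d [-0.7492 -0.2302  0.621 ] angle to glass deg 8.409144490729874 elev 38.39270071811904 hdg 17.078028135751385
in tool frame: F [ 0.0751  0.0272 -0.0014] J [ 0.0299 -0.0086 -0.0032] mid [ 0.0516  0.0086 -0.0023]
mid [0.5217 0.1823 0.2259] axial 0.13466260976960334 lateral 0.045334000279029785
len 0.05750527552043427 d [-0.7616 -0.2026  0.6156] angle to glass deg 7.996620043308204 elev 37.996620043308205 hdg 14.896902673401433
in tool frame: F [0.075  0.0276 0.    ] J [ 0.0297 -0.0078 -0.    ] mid [ 0.0514  0.0091 -0.    ]
mid [0.5209 0.1845 0.2254] axial 0.13525487167717629 lateral 0.04507003644760061
target mid [0.5728 0.2002 0.2291]
move tool cm [ 5.3925 -0.3118  0.4173] TCP [0.5223 0.1892 0.2376] x_m [-0.1041  0.0023 -0.0824]
move tool cm [ 5.4126 -0.3685  0.1847] TCP [0.5231 0.187  0.2382] x_m [-0.1039 -0.     -0.0818]
```

Elevation measures 38° where 30° is needed. I'll go back to the table for another 8–9° of pivot.

>>> {"method": "move_arm", "body": {
  "increments": [
    [[-1, 0, -2, 0], [-1, 0, -2.5, 0], [-1, 1, -2.5, 0], [0, 3, -2, 0], [0, 3, 0, 0], [0, 3, 0, 0], [0, 3, 0, 0], [0, 3, 0, 0], [0, 2.5, 0, 0], [0, 1.2, 0, 0], [0, 0.4, 0, 0], [0, 0, 0, 0]]
  ]
}}

```text
clock: 11.75
ee_pos: [0.4655, 0.0778, 0.0334]
eef_rot: [-0.701, 0.701, 0.091, -0.091]
wrist_force: [0.0, -0.6, -2.0]
width: 0.021
```

>>> {"method": "move_arm", "body": {
  "increments": [
    [[0, 0, 0, 0], [0, 0.1, 0, 0], [0, 0, 0, 0]]
  ],
  "squeeze": 30
}}

```text
clock: 12.05
ee_pos: [0.4659, 0.0782, 0.0332]
eef_rot: [0.701, -0.701, -0.092, 0.091]
wrist_force: [0.5, 0.3, -2.6]
width: 0.0208
```

>>> {"method": "move_arm", "body": {
  "increments": [
    [[0, 0.2, 0, 0], [-0.15, 0.25, 0, 0], [-0.15, 0.25, 0, 0], [-0.15, 0.25, 0, 0], [-0.15, 0.25, 0, 0], [-0.15, 0.2, 0, 0], [0, 0, 0, 0]]
  ]
}}

```text
clock: 12.75
ee_pos: [0.4586, 0.0764, 0.0195]
eef_rot: [0.701, -0.701, -0.092, 0.091]
wrist_force: [-3.8, -0.9, 9.4]
width: 0.0209
```

Now I'll squeeze, lift and re-measure at the same place.

>>> {"method": "move_arm", "body": {
  "increments": [
    [[0, 0, 0, 0], [0, 0, 0, 0], [0, -1, 0, 0], [0, -2, 0, 0], [0, -3, 0, 0], [0, -3, 0, 0], [0, -3, 1, 0], [0, -3, 1.5, 0], [1, -3, 2, 0], [1, -2.5, 2, 0], [1, -1, 1.7, 0], [0.4, 0, 1, 0]]
  ],
  "squeeze": 120
}}

```text
clock: 13.95
ee_pos: [0.4682, 0.1761, 0.2353]
eef_rot: [0.702, -0.7, -0.093, 0.091]
wrist_force: [-0.2, -0.4, -1.3]
width: 0.0209
```

>>> {"method": "move_arm", "body": {
  "increments": [
    [[0, 0, 0, 0], [0, 0, 0, 0], [0, 0, 0, 0]]
  ]
}}

```text
clock: 14.25
ee_pos: [0.4667, 0.172, 0.2324]
eef_rot: [-0.701, 0.702, 0.09, -0.092]
wrist_force: [0.0, 0.3, -1.5]
width: 0.0209
```

```bash
python3 look.py 5
```

```text
14.25 [0.4667 0.172  0.2324] [ 0.0355  0.3314 -1.5308] 0.020935487448549606
scene offset 340 115 TCP px [405 190]
top offset 138 202 TCP px [203 277]
```

View pics/look5.png

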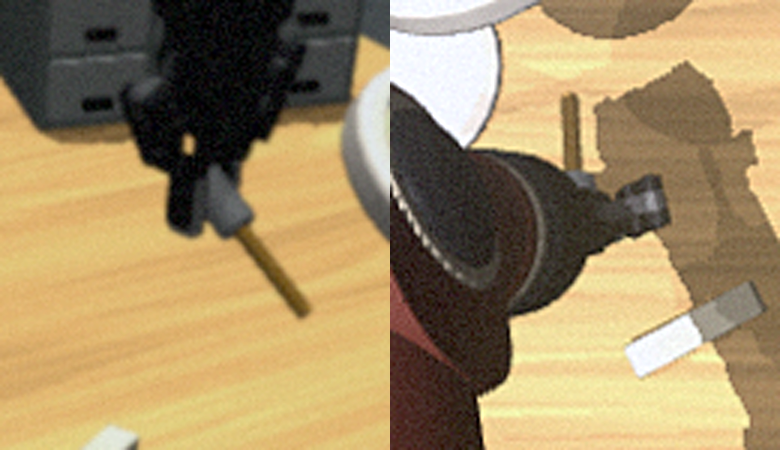

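Views: foot at scene crop (303,313) and top crop (569,96); junction at scene (242,230) and top (~574,173).

Run:
```python
from meas import *
p=np.array([.4667,.172,.2324]);M=R.from_euler('z',.26).as_matrix()@np.array([[1,0,0],[0,0,1],[0,-1,0]]).astype(float)
f=[np.array([303,313])/3+[340,115],np.array([569-390,96])/3+[138,202]]
j=[np.array([242,230])/3+[340,115],np.array([574-390,173])/3+[138,202]]
F,e=tri(*f);print(e);J,e=tri(*j);print(e)
mid,d=rep(F,J,p,M)
def pl(px):
    r=least_squares(lambda q:proj("scene",p+M@np.array([q[0],q[1],0]))[0]-px,[.03,0]);return p+M@np.array([*r.x,0])
F2,J2=pl(f[0]),pl(j[0]);m2,_=rep(F2,J2,p,M)
for D in(.105,.11):
  tgt=L-D*a
  for m in(mid,m2):
    dl=tgt-m;n=p+dl;print(D,"move cm",M.T@dl*100,"TCP",n,"rel lens m",R.from_euler('z',-.26).apply(n-L))
# axis directions from edge fit of brass pixels
for n in C:
    im=cv2.imread(f"pics/{n}5.png").astype(int);c=proj(n,F)[0].astype(int);q=proj(n,J)[0].astype(int)
    hsv=cv2.cvtColor(im.astype(np.uint8),cv2.COLOR_BGR2HSV)
    m=((im[...,2]<125)&(hsv[...,1]>120)&(hsv[...,0]<30)).astype(np.uint8);z=np.zeros_like(m);cv2.line(z,tuple(c),tuple(q),1,11);m&=z
    ys,xs=np.nonzero(m);v=cv2.fitLine(np.float32(np.c_[xs,ys]),cv2.DIST_HUBER,0,.01,.01).ravel();print(n,len(xs),v,xs.min(),xs.max(),ys.min(),ys.max())
    for e in(24,26,28,30,32,34,36):
        h=np.cos(np.radians(e));dd=np.array([-h*np.cos(.26),-h*np.sin(.26),np.sin(np.radians(e))]);uv=proj(n,[mid-.02*dd,mid+.02*dd]);w=uv[0]-uv[1];print(e,np.degrees(np.arctan2(w[1],w[0]))-np.degrees(np.arctan2(v[1],v[0])))
```

```text
[-0.3617  0.0701 -0.3218 -0.2118]
[-0.6757  0.1187 -0.5714 -0.3631]
len 0.05745265152129367 d [-0.7849 -0.2259  0.5769] angle to glass deg 5.239604464099409 elev 35.23478525639351 hdg 16.057339941683182
in tool frame: F [ 0.0779  0.0235 -0.0007] J [ 0.031  -0.0097 -0.0016] mid [ 0.0534  0.0062 -0.0012]
mid [0.5187 0.1846 0.2262] axial 0.1356070392083852 lateral 0.047357990179886386
len 0.057365803194026996 d [-0.7916 -0.2106  0.5736] angle to glass deg 4.999818862355282 elev 34.99981886235528 hdg 14.896902673401385
in tool frame: F [ 0.0782  0.0235 -0.    ] J [ 0.0312 -0.0094 -0.    ] mid [ 0.0536  0.0063 -0.    ]
mid [0.5185 0.1858 0.2261] axial 0.13565189350729107 lateral 0.04714954661082053
0.105 move cm [ 5.6304 -0.2835  0.1173] TCP [0.5208 0.1876 0.2352] rel lens m [-0.1059  0.0012 -0.0848]
0.105 move cm [ 5.6159 -0.2971 -0.0012] TCP [0.521  0.1864 0.2354] rel lens m [-0.1061 -0.     -0.0846]
0.11 move cm [5.3804 0.1495 0.1173] TCP [0.5184 0.187  0.2309] rel lens m [-0.1084  0.0012 -0.0891]
0.11 move cm [ 5.3659  0.136  -0.0012] TCP [0.5186 0.1858 0.231 ] rel lens m [-0.1086  0.     -0.089 ]
scene 246 [  0.6111   0.7915 430.8051 205.4024] 417 443 190 221
24 -7.095906661542585
26 -5.523570311315041
28 -3.9685032381675143
30 -2.428947694812585
32 -0.903165993945116
34 0.6105602798813266
36 2.1139315797015
top 99 [  0.0242   0.9997 197.8216 245.9871] 195 201 233 261
24 -185.1104750489747
26 -184.384020677703
28 -183.62678908038356
30 -182.83509436977388
32 -182.00478385806161
34 -181.131156567224
36 -180.20886574846952
```

Elevation is now about 33–35° and some pivot sprang back, so I'll do one more pass pressed about 5 mm lower.

>>> {"method": "move_arm", "body": {
  "increments": [
    [[-1, 0, -2, 0], [-1, 0, -2.5, 0], [-0.5, 1, -2.5, 0], [0, 3, -2, 0], [0, 3, 0, 0], [0, 3, 0, 0], [0, 3, 0, 0], [0, 3, 0, 0], [0, 2.5, 0, 0], [0, 1.2, 0, 0], [0, 0.4, 0, 0], [0, 0, 0, 0]]
  ]
}}

```text
clock: 15.55
ee_pos: [0.4667, 0.0804, 0.0327]
eef_rot: [-0.701, 0.701, 0.091, -0.091]
wrist_force: [-0.2, 0.8, -1.8]
width: 0.0211
```

>>> {"method": "move_arm", "body": {
  "increments": [
    [[0, 0, 0, 0], [0, 0.2, 0, 0], [-0.15, 0.25, 0, 0], [-0.15, 0.25, 0, 0], [-0.15, 0.25, 0, 0], [-0.15, 0.25, 0, 0], [-0.1, 0.25, 0, 0], [-0.1, 0.25, 0, 0], [0, 0, 0, 0], [0, 0, 0, 0]]
  ],
  "squeeze": 30
}}

```text
clock: 16.55
ee_pos: [0.4591, 0.0785, 0.0164]
eef_rot: [0.701, -0.701, -0.092, 0.091]
wrist_force: [-2.3, -0.3, 8.0]
width: 0.0209
```

>>> {"method": "move_arm", "body": {
  "increments": [
    [[0, 0.15, 0, 0], [0, 0.15, 0, 0], [0, 0, 0, 0]]
  ]
}}

```text
clock: 16.85
ee_pos: [0.4577, 0.078, 0.0131]
eef_rot: [-0.701, 0.701, 0.091, -0.092]
wrist_force: [-4.5, -1.1, 7.1]
width: 0.0211
```

>>> {"method": "move_arm", "body": {
  "increments": [
    [[0, 0, 0, 0], [0, 0, 0, 0], [0, -1, 0, 0], [0, -2, 0, 0], [0, -3, 0, 0], [0, -3, 0, 0], [0, -3, 1, 0], [0, -3, 1.5, 0], [1, -3, 2, 0], [1, -2.5, 2, 0], [0.5, -1.5, 1.7, 0], [0.4, 0, 1, 0]]
  ],
  "squeeze": 120
}}

```text
clock: 18.05
ee_pos: [0.4635, 0.177, 0.2346]
eef_rot: [0.702, -0.7, -0.094, 0.091]
wrist_force: [-0.1, 0.1, -1.8]
width: 0.0211
```

>>> {"method": "move_arm", "body": {
  "increments": [
    [[0, 0, 0, 0], [0, 0, 0, 0], [0, 0, 0, 0]]
  ]
}}

```text
clock: 18.35
ee_pos: [0.4623, 0.1729, 0.2312]
eef_rot: [-0.701, 0.702, 0.089, -0.092]
wrist_force: [-0.5, 0.2, -1.9]
width: 0.0212
```

```bash
cat > fit2.py <<'E'
from h import *
def meas(tag,F,J,elevs=range(24,40,2),off=0):
  for n in C:
    im=cv2.imread(f"pics/{n}{tag}.png").astype(int);c=proj(n,F)[0].astype(int);q=proj(n,J)[0].astype(int)
    hsv=cv2.cvtColor(im.astype(np.uint8),cv2.COLOR_BGR2HSV)
    m=((im[...,2]<125)&(hsv[...,1]>120)&(hsv[...,0]<30)).astype(np.uint8);z=np.zeros_like(m);cv2.line(z,tuple(c),tuple(q),1,13);m&=z
    ys,xs=np.nonzero(m);v=cv2.fitLine(np.float32(np.c_[xs,ys]),cv2.DIST_HUBER,0,.01,.01).ravel();r=[]
    for e in elevs:
        h=np.cos(np.radians(e));dd=np.array([-h*np.cos(.26),-h*np.sin(.26),np.sin(np.radians(e))]);uv=proj(n,[(F+J)/2-.02*dd,(F+J)/2+.02*dd]);w=uv[0]-uv[1];r.append(((np.degrees(np.arctan2(w[1],w[0])-np.arctan2(v[1],v[0]))+90)%180-90).round(1))
    print(n,len(xs),dict(zip(elevs,map(float,r))))
E
python3 look.py 6
```

```text
18.35 [0.4623 0.1729 0.2312] [-0.507   0.1624 -1.9087] 0.02119109486020858
scene offset 339 114 TCP px [404 189]
top offset 138 205 TCP px [203 280]
```

View pics/look6.png

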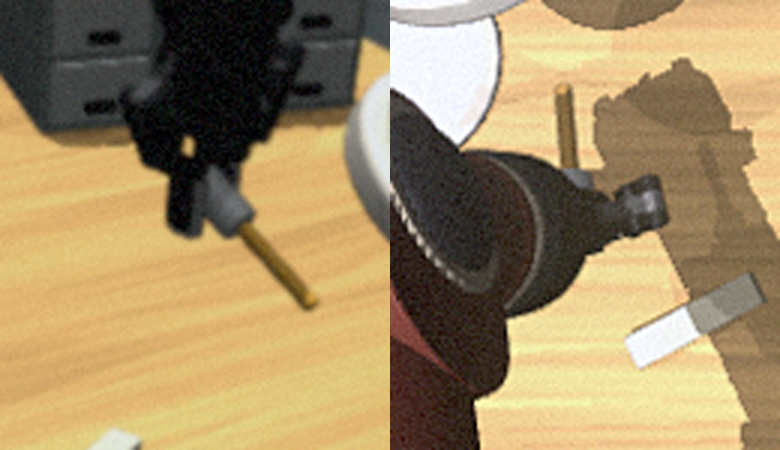

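Views: foot at scene crop (312,301) and top crop (563,87); junction at scene (246,229) and top (570,170).

Run:
```python
from meas import *
from fit2 import meas
p=np.array([.4623,.1729,.2312]);M=R.from_euler('z',.26).as_matrix()@np.array([[1,0,0],[0,0,1],[0,-1,0]]).astype(float)
so,to=[339,114],[138,205]
f=[np.array([312,301])/3+so,np.array([563-390,87])/3+to]
j=[np.array([246,229])/3+so,np.array([570-390,170])/3+to]
F,e=tri(*f);print(e);J,e=tri(*j);print(e)
mid,d=rep(F,J,p,M)
def pl(px):
    r=least_squares(lambda q:proj("scene",p+M@np.array([q[0],q[1],0]))[0]-px,[.03,0]);return p+M@np.array([*r.x,0])
m2,_=rep(pl(f[0]),pl(j[0]),p,M)
meas(6,F,J)
for D in(.1,.105,.11):
  tgt=L-D*a
  for m in(mid,m2):
    dl=tgt-m;n=p+dl;print(D,"move cm",M.T@dl*100,"TCP",n,"rel lens m",R.from_euler('z',-.26).apply(n-L))
```

```text
[-0.9211  0.1816 -0.8123 -0.5376]
[-0.9312  0.164  -0.784  -0.4985]
len 0.055482456682592926 d [-0.8658 -0.2226  0.4481] angle to glass deg -3.3754577524170792 elev 26.623645255957285 hdg 14.417778257228468
in tool frame: F [ 0.0823  0.0135 -0.001 ] J [ 0.0327 -0.0113 -0.0006] mid [ 0.0554  0.0001 -0.0007]
mid [0.5161 0.1864 0.2311] axial 0.13240509458793256 lateral 0.05154444404650769
len 0.0552532634606461 d [-0.8609 -0.229   0.4544] angle to glass deg -2.9754347203122067 elev 27.02456527968779 hdg 14.896902673401405
in tool frame: F [0.0833 0.0131 0.    ] J [ 0.0341 -0.012   0.    ] mid [ 0.0566 -0.0005  0.    ]
mid [0.517  0.1875 0.2317] axial 0.1312888262301725 lateral 0.05087275611402427
scene 243 {24: -4.3, 26: -2.7, 28: -1.1, 30: 0.4, 32: 2.0, 34: 3.5, 36: 5.0, 38: 6.5}
top 110 {24: -1.1, 26: -0.3, 28: 0.4, 30: 1.2, 32: 2.1, 34: 3.0, 36: 3.9, 38: 4.9}
0.1 move cm [ 6.0828 -0.2299 -0.1264] TCP [0.5214 0.1873 0.2335] rel lens m [-0.1054  0.0007 -0.0865]
0.1 move cm [ 5.9667 -0.168  -0.2013] TCP [0.5205 0.1863 0.2329] rel lens m [-0.1066 -0.     -0.0871]
0.105 move cm [ 5.8328  0.2031 -0.1264] TCP [0.519  0.1867 0.2292] rel lens m [-0.1079  0.0007 -0.0908]
0.105 move cm [ 5.7167  0.265  -0.2013] TCP [0.5181 0.1857 0.2286] rel lens m [-0.1091 -0.     -0.0914]
0.11 move cm [ 5.5828  0.6361 -0.1264] TCP [0.5166 0.186  0.2248] rel lens m [-0.1104  0.0007 -0.0952]
0.11 move cm [ 5.4667  0.698  -0.2013] TCP [0.5156 0.185  0.2242] rel lens m [-0.1116 -0.     -0.0958]
```

Line fits give about 28–30° elevation, which is within measurement error of parallel. I'll approach from the robot side, stopping just short to check the gap to the ring.

>>> {"method": "move_arm", "body": {
  "increments": [
    [[0.5, 0.1, -0.05, 0], [1, 0.15, -0.1, 0], [1.2, 0.15, 0, 0], [1, 0.05, 0, 0], [0.6, 0, 0, 0], [0.3, 0, 0, 0], [0.1, 0, 0, 0], [0, 0, 0, 0], [0, 0, 0, 0], [0, 0, 0, 0]]
  ]
}}

```text
clock: 19.45
ee_pos: [0.5086, 0.1854, 0.2282]
eef_rot: [-0.701, 0.701, 0.091, -0.092]
wrist_force: [0.9, 0.5, -2.4]
width: 0.0213
```

Run:
```python
from meas import *
from station import ctrl
s=ctrl.state();p,M=tool(s);print(s["clock"],p,s["wrist_force"],"rel",R.from_euler('z',-.26).apply(p-L))
out=[]
for n,(x,y) in(("scene",(385,100)),("top",(110,125))):
    im=ctrl.snapshot(n)["pixels"];cv2.imwrite(f"pics/{n}7.png",im)
    out.append(cv2.resize(im[y:y+130,x:x+130],(400,400),interpolation=cv2.INTER_CUBIC)*1.0)
cv2.imwrite("pics/look7.png",np.clip(np.hstack(out)*1.7,0,255))
```

```text
19.45 [0.5086 0.1854 0.2282] [ 0.9052  0.5285 -2.4403] rel [-0.1183  0.0021 -0.0918][ WARN:0@5.734] global loadsave.cpp:1063 imwrite_ Unsupported depth image for selected encoder is fallbacked to CV_8U.
```

View pics/look7.png

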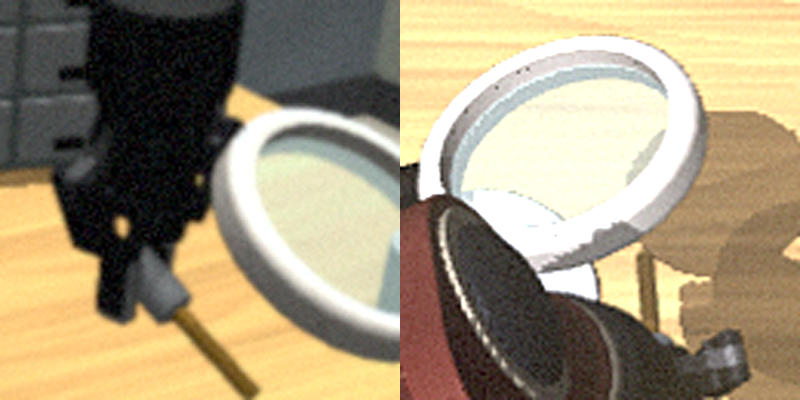

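Gripper body's right edge is at scene crop x≈238. The ring's robot-side edge (215,150–200) lies nearer the camera, so only the model tells the gap: about 5 mm at the target. I'll creep in the last 7 mm.

>>> {"method": "move_arm", "body": {
  "increments": [
    [[0, 0.1, -0.1, 0], [0.15, 0.15, -0.05, 0], [0.15, 0, 0, 0], [0.15, 0, 0, 0], [0.15, 0, 0, 0], [0.1, 0, 0, 0], [0, 0, 0, 0], [0, 0, 0, 0], [0, 0, 0, 0], [0, 0, 0, 0]]
  ]
}}

```text
clock: 20.55
ee_pos: [0.516, 0.1857, 0.2256]
eef_rot: [-0.701, 0.701, 0.091, -0.091]
wrist_force: [0.0, 0.9, -1.0]
width: 0.0207
```

Run:
```python
from meas import *
from station import ctrl
s=ctrl.state();p,M=tool(s);print(s["clock"],p,s["wrist_force"],s["width"],"rel",R.from_euler('z',-.26).apply(p-L))
mid=p+M@np.array([.0562,0,-.0005]);r=mid-L;print("pred mid",mid,"axial",-r@a,"lat in lens axes",lens(0,0,.26).T@r)
im=ctrl.snapshot("scene")["pixels"];cv2.imwrite("pics/scene8.png",im)
tm=ctrl.snapshot("top")["pixels"];cv2.imwrite("pics/top8.png",tm)
t=np.linspace(0,2*np.pi,90);c=cv2.resize(im[90:240,380:560],None,fx=4,fy=4,interpolation=cv2.INTER_CUBIC);c=cv2.convertScaleAbs(c,alpha=1.5)
dr=lambda P,col:cv2.polylines(c,[np.int32((proj("scene",P)-[380,90])*4)],False,col,1)
for h in(-.011,.011):dr(np.c_[.07*np.cos(t),.07*np.sin(t),0*t+h]@lens(0,0,.26).T+L,(0,0,255))
for z in(.073,.15):dr(p+np.c_[.038*np.cos(t),.038*np.sin(t),0*t+z],(0,255,0))
d=R.from_euler('z',.26).apply([-.866,0,.5])
dr(np.array([L-.109*a-.03*d,L-.109*a+.03*d]),(255,0,0))
cv2.imwrite("pics/look8.png",c)
```

```text
20.55 [0.516  0.1857 0.2256] [ 0.0111  0.9145 -1.0115] 0.020682219423415468 rel [-0.111   0.0006 -0.0944]
pred mid [0.5705 0.1997 0.2256] axial 0.10916263987799005 lat in lens axes [-0.0003  0.0001 -0.1092]
```

View pics/look8.png

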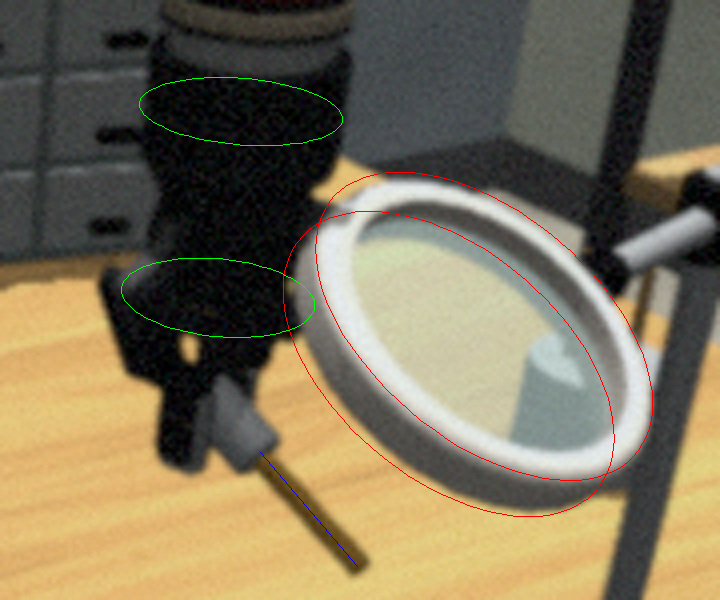

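>>> {"method": "move_arm", "body": {
  "increments": [
    [[0, -0.15, 0, 0], [0.1, -0.1, 0, 0], [0.1, -0.1, 0, 0], [0, 0, 0, 0], [0, 0, 0, 0], [0, 0, 0, 0], [0, 0, 0, 0], [0, 0, 0, 0]]
  ]
}}

```text
clock: 21.45
ee_pos: [0.518, 0.1862, 0.2291]
eef_rot: [-0.701, 0.701, 0.091, -0.091]
wrist_force: [-0.5, -0.5, -1.9]
width: 0.0207
```

Run:
```python
from meas import *
from station import ctrl
for i in range(2):
    s=ctrl.state();p,M=tool(s);mid=p+M@np.array([.0562,0,-.0005]);r=mid-L
    print(s["clock"],p,s["wrist_force"],s["width"],"lens axes",lens(0,0,.26).T@r)
    ctrl.snapshot("scene")
im=ctrl.snapshot("scene")["pixels"];cv2.imwrite("pics/scene9.png",im);im2=ctrl.snapshot("top")["pixels"];cv2.imwrite("pics/top9.png",im2)
from fit2 import meas
d=R.from_euler('z',.26).apply([-.866,0,.5]);meas(9,mid-.025*d,mid+.025*d)
a0=cv2.imread("pics/top0.png").astype(int)
for nm,(x,y,w,h) in dict(ball=(308,228,25,25),wheel=(347,225,28,28),cone=(390,265,28,25),stick=(214,292,52,38),lensright=(165,130,45,45)).items():
    print(nm,np.abs(a0-im2)[y:y+h,x:x+w].mean())
```

```text
21.45 [0.518  0.1862 0.2291] [-0.4777 -0.5161 -1.8911] 0.02069184896029691 lens axes [-0.0003  0.0001 -0.1052]
21.5 [0.518  0.1863 0.2291] [-0.2021 -0.2016 -2.2696] 0.020972459334734822 lens axes [-0.0003  0.0001 -0.1052]
scene 265 {24: -3.1, 26: -1.5, 28: 0.1, 30: 1.6, 32: 3.2, 34: 4.7, 36: 6.2, 38: 7.8}
top 85 {24: 0.6, 26: 1.4, 28: 2.3, 30: 3.1, 32: 4.1, 34: 5.1, 36: 6.1, 38: 7.2}
ball 20.2624
wheel 22.25170068027211
cone 19.14047619047619
stick 26.916497975708502
lensright 21.046748971193416
```

```bash
python3 -c "
from station import ctrl
print(ctrl.close_job())"
```

```text
the job is handed in; nothing more can be done
None
```

I handed the job in at about 21.6 s of the 37 s, with the arm still holding the burr by its head under the lens.

**What I did:** I took the burr by the upper part of its head and drew it straight up out of its socket. The tool can only turn about the vertical. So I pivoted the burr between the pads by pressing its shank's foot on bare table, over three passes with a re-measurement in between. I then moved it in under the lens from the robot side.

**Last checks:**
- **Position:** by dead reckoning from the last camera measurement, the shank middle is within about 1 mm of the lens axis, 10.5 cm from the lens centre. Locating the lens in the pictures adds about 2–3 mm of uncertainty.
- **Parallel to the glass:** the scene camera puts the shank at about 28° against the 30° needed, so roughly 2° off. The top camera disagrees, reading about 22–23° on the last picture. I trust it less: it sees few shank pixels, and that reading assumes the shank's heading.
- **Grip:** it is squeezing at 120 N and the wrist force is steady at about 2 N, so there is no sign of contact with the magnifier. The pads are on the head only.
- **Clearance to the magnifier:** about 5 mm to the lens ring. This comes from the fitted model, because I could not see the gap directly.
- **Dressing stick:** its position matched the first picture when I last compared it, before the final moves.
- **Other burrs:** they looked undisturbed in the views I took. My automatic image comparison at the end was inconclusive, because the lighting had changed across the whole picture.

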